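# Wind up the shop counter's clockwork display

## Task

Wind the clockwork turntable display on the shop counter: turn the brass key on its sloped blue console clockwise (as you look at the key), taking a fresh grip as often as needed, until the spring is fully wound and the key comes up against its stop. Stop when it comes up firm: do not force the key hard against the stop. Leave the pencil case on the platter and the bottle and pencil cup beside it standing where they are.

Things in the scene. Friction and masses are not known exactly. Their poses are not given: they have to be found in the camera images.
- key_grip (a point): Centre of the brass key's flat grip, a plate 44 mm wide (own x), 10 mm thick (own y, the way to pinch it) and 30 mm high (own z) on a 12 mm round shaft. Own z is the turning axis: out of the sloped face, 25 degrees from vertical, leaning to the console's front. This point is 48 mm off the face, which is clear for 70 mm round the shaft. The key looks the same after half a turn.
- winder (a joint): How far the spring is wound, rad: 0 run down, 6.2 fully wound against a hard stop. Grows as the key turns clockwise seen from outside (a negative turn about the key's z). Starts at 0.8 to 2.8. A brake holds it where the key is let go, but it can be turned back. Winding takes 0.2 Nm at first, 0.31 Nm near the stop.
- key (a joint): Elastic twist of the key on the winder's shaft, rad, 0 when free, 2.5 Nm per rad: up to 0.13 while winding, less when held still, rising fast when forced against the stop. The key's total angle is winder + key.
- display: Clockwork display, fixed: white plinth 190 x 355 x 50 mm; blue console 180 mm wide, its face sloping from 50 mm high in front (local x = -85 mm) to 115 mm at the back (x = +55); round platter, radius 75 mm, top 62 mm high, at local y = +170 mm. Origin on the counter under the console; the key's shaft leaves the face at local (-15, 0, 83) mm; -x is the front.
- case: Red and orange hard pencil case shaped like a small rucksack, 30 x 60 x 75 mm, standing loose on the platter; origin under its middle.
- bottle: Green drinking bottle with a black cap, radius 33 mm, 204 mm high over its loop, standing on the counter to one side of the display; origin under its middle.
- cup: Yellow pencil cup with five pencils, radius 38 mm, 170 mm high over the pencils, standing on the counter to one side of the display; origin under its middle.

How it is judged:
At the end, for the whole second after the job is handed in: The winder stands above 6.0 rad (within 0.2 rad of its stop at 6.2), at rest and with no twist left on the key (under 0.1 rad); pencil case, bottle and cup upright (within 0.2 rad) and within 30 mm of where they were (value of joint winder above 6 rad and value of joint key between -0.1 and 0.1 rad and velocity of joint winder between -0.1 and 0.1 rad/s and distance of each of case, bottle, cup from where it was at the start of the episode below 0.03 m and angle between each of case, bottle, cup's own z axis and vertical below 0.2 rad); the robot touches nothing.
It fails at once if the key is forced hard (twisted more than 0.45 rad, about 1.1 Nm, on its shaft) (value of joint key above 0.45 rad or value of joint key below -0.45 rad).
It fails at once if the red rucksack pencil case is pushed more than 30 mm or tipped (distance of case from where it was at the start of the episode above 0.03 m or angle between case's own z axis and vertical above 0.35 rad).
It fails at once if the bottle is pushed more than 30 mm or tipped (distance of bottle from where it was at the start of the episode above 0.03 m or angle between bottle's own z axis and vertical above 0.35 rad).
It fails at once if the pencil cup is pushed more than 30 mm or tipped (distance of cup from where it was at the start of the episode above 0.03 m or angle between cup's own z axis and vertical above 0.35 rad).
It also fails if it takes over 70 s, if anything falls off the work surface, if the arm or the gripper's body presses on something with over 40 N, if the wrist force passes 120 N, or if a joint passes its speed limit or range.

## Robot

A 6-joint arm with a two-finger parallel gripper is mounted at the origin on the work surface. World frame = base frame: x ahead of the robot, y to its left, z up, the work surface at z = 0. Lengths are in m, angles in rad, forces in N, time in s.
With the tool pointing down it reaches from about 0.425 to 0.95 m from the base axis. Payload 3.5 kg.
Tool frame: the origin (TCP) lies midway between the tips of the shut fingers; the grasp point (between the pads) lies 19 mm behind it (ctrl.pinch_z is the distance from the TCP to the grasp point, in m); z points along the fingers, y is the line along which they close (so a half turn about z gives the same grasp; the last joint's range is limited). The gripper opens to 85 mm and grips with 20 to 120 N. Pads are 22 mm wide; open, the fingers measure 114 mm over their backs; the gripper's body (76 mm by 85 mm) begins 54 mm behind the grasp point. The pads swing forward as they close: fully open they stand 13 mm farther back than shut.
Start: joints at [1.185, 0.286, 1.577, -0, 1.279, -0.15], TCP at [0.158, 0.656, 0.231] pointing down, gripper open.
Joint ranges: [-2.77, 2.77], [-0.9, 2.22], [0.21, 2.48], [-1.53, 4.67], [0.24, 2.81], [-2.84, 2.84]. Speed limits (rad/s): [2.79, 2.79, 3.14, 3.14, 3.14, 3.14].

## Interface

Orientations are given as a unit quaternion [x, y, z, w].
In Python, from plant import get_state, viewer, sign_off, ctrl gives the robot as it stands. The module is installed in compiled form; this text tells all that it offers.
- The arm moves only by the shell command python3 -m handwheel 'ROWS' [FORCE]. ROWS is JSON, a list that holds one entry, the list of rows, each a list of 5 numbers: the finger opening in m, from 0 to 0.0854, then the shift along the tool's x, y, z in m, then the turn about the tool's z in degrees. In form: [[[claw, x, y, z, spin], ...]]. A call has 1 to 12 rows; each row shifts and turns the commanded pose from where the row before left it, along the tool's axes as they then stand; what a row does not reach is not made up. A row lasts 1/12 s, in which the tool goes at most 41.7 mm and 7.16 degrees, less where a joint would pass 70% of its speed; a pose out of reach is approached as far as the arm can. A call is refused whole if a number of a shift passes 0.0417 or a number of a turn 7.16, either way. A call with a gripper value outside its range is refused whole. The fingers move at their own pace and stop on an object; FORCE is the grip in N (left out, the last holds). Time passes only in rows, so rows that do not move let the fingers close. It gives the time, the measured TCP pose, the force, the opening and the grip force at its end, in the units of the state.
- get_state(): the state, without advancing time (a new reading comes with each control period).
- viewer.read_camera(name): name is "side" or "top" or "wrist"; returns the picture (420x560x3 uint8, blue, green, red); there is no depth.
- viewer.camera_params(name): a dict with "fov_y" (degrees; the focal length in pixels is half the picture's height over the tangent of half this angle, whatever the lens; pixels are square), "cx", "cy" (the principal point, pixels), "k1" (the pictures are not rectified: a ray, as slopes to the right and down, at radius r is drawn at 1 + k1 r^2 times it, then the intrinsics apply), "xyz" and "attitude" of the camera in the world; the wrist camera has in their place "hand_eye" (4x4, takes a point from camera to tool coordinates, whose origin is the TCP and whose axes are the flange's). Camera axes: x right, y up, looking along -z (the intrinsics and any distortion apply to the point x, -y, -z); pixel columns grow to the right and rows downward; lengths in m; the calibration is good to about 2 mm. A picture is of the moment at which its call begins: read the wrist's pose just before it. camera_params takes no time and is no camera call.
- sign_off(): hands the job in; it is judged then, once.
Trained networks look in the newest picture that a camera, given by its name, has taken for a name from the list of things; names that differ only in an ending like _2 or _b are one class to them, and where a whole thing is asked for, a point or a joint stands for the part that bears it (a point fixed in the world has none). Each returns a list of dicts, best first, with "confidence" (0 to 1); they miss things now and then, are a little off and sometimes report something else, mostly with a low value. They report only what shows in the picture. A call takes as long as a camera call.
- viewer.look_for(camera, name): "extent" ([left, top, width, height] as shares, 0 to 1, of the picture: columns of its width, rows of its height, round what is visible of it).
- viewer.outline_of(camera, name): "mask" (420x560 bool, what is visible of it) and "extent" ([left, top, width, height] as shares, 0 to 1, of the picture: columns of its width, rows of its height, round what is visible of it).
- viewer.pinpoint(camera, name): "xy" ([column, row] as shares, 0 to 1, of the picture: columns of its width, rows of its height: a listed point, or the origin of a listed thing).
The state is a dict: "time": time; "qpos": joint angles; "dq": joint speeds; "joint_efforts": joint torques, N m; "eef_pos": TCP position; "tcp_rot": TCP orientation; "contact_force": force on the tool from outside, world axes, zero at the start; "wrist_torque": the same for the moment, N m; "opening": opening from 0.0 (shut) to 1.0 (fully open); "finger_force": force on a finger pad.
Only numpy, scipy, OpenCV 4.12 (cv2) and the standard library are available. Lean on these libraries where they do the work, as an engineer would, in place of code of your own. Each camera call takes 0.05 s, during which the arm holds its last target. There are 200 camera calls.

## Working session

There is one attempt and no reset: what is moved stays moved. The work goes in short steps, Python scripts to look and compute and a shell command to move; the robot and the scene stay as the last step left them, time stands still between calls to the robot, and variables do not carry over. Pictures are saved under pics/ and viewed, at most 10 in all, crops included, and the job is handed in when it is done.

```bash
mkdir -p pics
cat > h.py <<'E'
import numpy as np,cv2
from scipy.spatial.transform import Rotation as R
from plant import get_state,viewer,ctrl
def cam(n,s=None):
    p=viewer.camera_params(n)
    if n=="wrist":
        H=np.array(p["hand_eye"]);T=np.eye(4);T[:3,:3]=R.from_quat(s["tcp_rot"]).as_matrix();T[:3,3]=s["eef_pos"];M=T@H
        return p,M[:3,3],M[:3,:3]
    a=np.array(p["attitude"]);Rm=R.from_quat(a).as_matrix() if a.size==4 else a.reshape(3,3)
    return p,np.array(p["xyz"]),Rm
def ray(n,xy,s=None):
    p,o,Rm=cam(n,s);f=210/np.tan(np.radians(p["fov_y"])/2)
    d=np.array([xy[0]*560-p["cx"],xy[1]*420-p["cy"]])/f
    u=d.copy()
    for _ in range(20):u=d/(1+p["k1"]*(u@u))
    v=Rm@np.array([u[0],-u[1],-1]);return o,v/np.linalg.norm(v)
def proj(n,X,s=None):
    p,o,Rm=cam(n,s);f=210/np.tan(np.radians(p["fov_y"])/2)
    c=Rm.T@(np.array(X)-o);u=np.array([c[0],-c[1]])/-c[2];u=u*(1+p["k1"]*(u@u));return u*f+[p["cx"],p["cy"]]
def tri(rs):
    A=sum(np.eye(3)-np.outer(d,d) for o,d in rs);b=sum((np.eye(3)-np.outer(d,d))@o for o,d in rs);return np.linalg.solve(A,b)
E
python3 - <<'E'
from h import *
s=get_state();print(s["eef_pos"],s["tcp_rot"],ctrl.pinch_z)
for c in["side","top","wrist"]:
    print(c,viewer.camera_params(c))
    cv2.imwrite(f"pics/{c}0.png",viewer.read_camera(c))
P={}
for n in["key_grip","display","case","bottle","cup"]:
    for c in["side","top","wrist"]:
        r=viewer.pinpoint(c,n)
        if r:P[n,c]=r[0]["xy"];print(n,c,np.round(np.array(r[0]["xy"])*[560,420],1),round(r[0]["confidence"],2))
    rs=[ray(c,P[n,c],s) for c in["side","top","wrist"] if (n,c) in P]
    if len(rs)>1:print(n,"tri",tri(rs))
    for c in["side","top","wrist"]:
        if (n,c) in P and n!="key_grip":
            o,d=ray(c,P[n,c],s);print("  ",c,o+d*(-o[2]/d[2]))
E
```

```text
[0.15741147 0.65571965 0.22994962] [ 1.17628939e-01  9.93056934e-01 -1.12078176e-03 -3.20070676e-04] 0.0187
side {'fov_y': 57.71568465785806, 'cx': 279.21914764976435, 'cy': 210.0224483536757, 'k1': -0.10451504944889146, 'xyz': array([0.40110252, 0.82937774, 0.68577806]), 'attitude': array([-0.07556277,  0.45855239,  0.87612223, -0.12817885])}
top {'fov_y': 52.37629093398734, 'cx': 278.4442884886308, 'cy': 210.76845993513174, 'k1': -0.1155165605568311, 'xyz': array([0.52565501, 0.0237414 , 1.11846207]), 'attitude': array([-0.06156961,  0.04469087,  0.71014743, -0.69993038])}
wrist {'fov_y': 58.967438702850224, 'cx': 270.4232152981709, 'cy': 209.0004939189919, 'k1': -0.0163582285804627, 'hand_eye': array([[ 4.79684008e-04,  9.53338415e-01,  3.01903357e-01,
         7.80730499e-02],
       [ 9.99999210e-01, -1.06463946e-04, -1.25267722e-03,
         1.75297961e-03],
       [-1.16208349e-03,  3.01903720e-01, -9.53337712e-01,
        -1.41549328e-01],
       [ 0.00000000e+00,  0.00000000e+00,  0.00000000e+00,
         1.00000000e+00]])}
key_grip side [287.5 191.4] 0.61
key_grip top [309.6 218.7] 0.62
key_grip tri [ 0.65232661 -0.02655106  0.13260474]
display side [277.4 227. ] 0.9
display top [310.2 211.1] 0.72
display tri [ 0.68876715 -0.03580397 -0.00421059]
   side [ 0.6818476  -0.03073084  0.        ]
   top [ 0.69315558 -0.03455803  0.        ]
case side [236.9 237. ] 0.73
case top [253.9 185.3] 0.75
case tri [0.75195455 0.10941834 0.05458913]
   side [0.7801482  0.04713905 0.        ]
   top [0.76549955 0.1143593  0.        ]
bottle side [191.4 291.2] 0.83
bottle top [198.3 167.9] 0.65
bottle tri [ 0.81696471  0.26734572 -0.01146408]
   side [0.80709014 0.27643977 0.        ]
   top [0.81678525 0.2658861  0.        ]
cup side [310.6 189.7] 0.75
cup top [399.4 235. ] 0.67
cup tri [ 0.6310065  -0.26811529 -0.00228472]
   side [ 0.63543843 -0.2638272   0.        ]
   top [ 0.62564144 -0.26843825  0.        ]
```

Run:
```python
from h import *
a=cv2.imread("pics/side0.png");b=cv2.imread("pics/top0.png")
ca=cv2.resize(a[130:270,180:370],None,fx=3,fy=3,interpolation=2)
cb=cv2.resize(b[150:270,220:380],None,fx=3,fy=3,interpolation=2)
h=max(ca.shape[0],cb.shape[0]);W=[cv2.copyMakeBorder(i,0,h-i.shape[0],0,0,0) for i in(ca,cb)]
o=np.hstack(W);cv2.imwrite("pics/z0.png",cv2.resize(o,(800,int(h*800/o.shape[1]))))
print(o.shape)
```

```text
(420, 1050, 3)
```

View pics/top0.png

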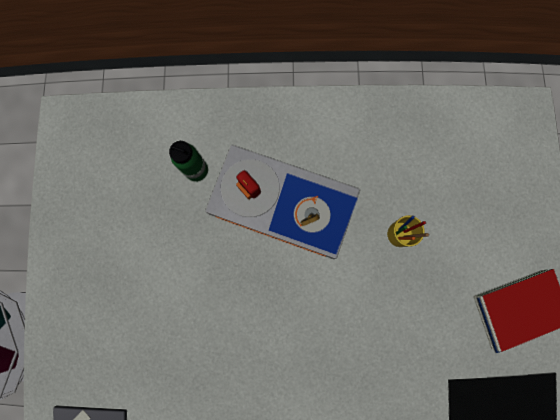

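View pics/z0.png

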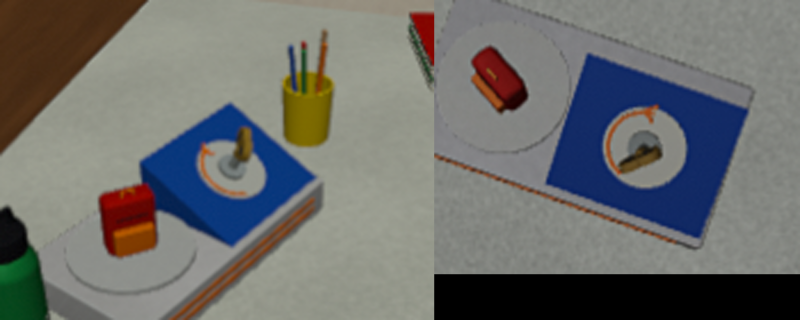

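The top view shows the display yawed, with the platter on the left (250,187) and the key at about (310,216). The console's blue corners are clear in both views, so I'll fit the display pose and key angle from them.

```bash
cat >> h.py <<'E'
def frame(p):
    Rd=R.from_euler('z',p[2]).as_matrix();t=np.array([p[0],p[1],0])
    sl=np.radians(25);zl=np.array([-np.sin(sl),0,np.cos(sl)]);yl=np.array([0,1,0.]);xl=np.cross(yl,zl)
    K=Rd@np.c_[xl,yl,zl];base=t+Rd@np.array([-.015,0,.083])
    return Rd,t,K,base
def keymask(n,p,a,s=None):
    Rd,t,K,b=frame(p);Kr=K@R.from_euler('z',a).as_matrix()
    c=b+K[:,2]*.048
    pts=np.array([proj(n,c+Kr@(np.array([i,j,k])*[.022,.005,.015]),s) for i in(-1,1) for j in(-1,1) for k in(-1,1)])
    m=np.zeros((420*4,560*4),np.uint8);cv2.fillConvexPoly(m,cv2.convexHull((pts*4+1.5).round().astype(np.int32)),1)
    return cv2.resize(m.astype(np.float32),(560,420),interpolation=cv2.INTER_AREA)
E
python3 - <<'E'
from h import *
from scipy.optimize import least_squares
L=np.array([[.055,.09,.115],[.055,-.09,.115],[-.085,-.09,.05],[-.085,.09,.05]])
f=lambda c,x0:np.array([[x0[0]+(u-c)/2.286,x0[1]+v/2.286] for u,v in 0]) 
top=np.array([[589,54],[748,107],[701,238],[547,183]],float);top[:,0]-=434;top=top/2.286+[220,150]
side=np.array([[141,160],[230,103],[323,180],[232,245]],float)/2.286+[180,130]
def res(p,sep=False):
    Rd,t,K,b=frame(p)
    r=np.r_[[proj("top",Rd@l+t)-q for l,q in zip(L,top)],[proj("side",Rd@l+t)-q for l,q in zip(L,side)]]
    return r if sep else r.ravel()
best=least_squares(res,[.68,-.035,-.3],loss='soft_l1');p=best.x
print(p,res(p,True).round(1).tolist())
Rd,t,K,b=frame(p);print("grip",b+K[:,2]*.048,"z",K[:,2])
for n in["top","side"]:
    print(proj(n,b+K[:,2]*.048))
    viewer.read_camera(n);r=viewer.outline_of(n,"key_grip")
    im=viewer.read_camera(n);hsv=cv2.cvtColor(im,cv2.COLOR_BGR2HSV)
    for q in r[:1]:
        m=q["mask"].astype(np.uint8);print(n,q["confidence"],m.sum())
        np.save(f"pics/m_{n}.npy",m)
S={}
for n in["top","side"]:
    m=np.load(f"pics/m_{n}.npy").astype(np.float32);out=[]
    for a in range(0,180,5):
        best=max((2*(np.minimum(k:=np.roll(keymask(n,p,np.radians(a)),(dy,dx),(0,1)),m)).sum()/(k.sum()+m.sum())) for dx in(-2,-1,0,1,2) for dy in(-2,-1,0,1,2)) 
        out.append(best)
    print(n,np.round(out,2).tolist());S[n]=np.array(out)
print(5*np.argsort(-(S["top"]+S["side"]))[:5])
E
```

```text
[ 0.68562211 -0.04112895 -0.35665355] [[-0.4, -0.2], [1.1, 1.2], [0.0, 0.6], [-0.5, 0.7], [-1.0, -0.0], [-0.2, -1.0], [-3.1, -1.9], [-0.0, 0.3]]
grip [ 0.65255695 -0.02880929  0.12650277] z [-0.39602308  0.14755308  0.90630779]
[310.76314991 220.23669592]
[286.52665896 192.68999847]
side 0.48 88Traceback (most recent call last):
  File "<stdin>", line 23, in <module>
    fid = stack.enter_context(open(os.fspath(file), "rb"))
                              ~~~~^^^^^^^^^^^^^^^^^^^^^^^
FileNotFoundError: [Errno 2] No such file or directory: 'pics/m_top.npy'
```

```bash
R='x'; python3 -m handwheel '[[[0.085,-0.0229,-0.0196,-0.002,0],[0.085,-0.0229,-0.0196,-0.002,0],[0.085,-0.0229,-0.0196,-0.002,0],[0.085,-0.0229,-0.0196,-0.002,0],[0.085,-0.0229,-0.0196,-0.002,0],[0.085,-0.0229,-0.0196,-0.002,0],[0.085,-0.0229,-0.0196,-0.002,0],[0.085,-0.0229,-0.0196,-0.002,0],[0.085,-0.0229,-0.0196,-0.002,0],[0.085,-0.0229,-0.0196,-0.002,0],[0.085,-0.0229,-0.0196,0,0],[0.085,-0.0229,-0.0196,0,0]]]' 30
python3 -m handwheel '[[[0.085,-0.0229,-0.0196,0,0],[0.085,-0.0229,-0.0196,0,0],[0.085,-0.0229,-0.0196,0,0],[0.085,-0.0229,-0.0196,0,0],[0.085,-0.0229,-0.0196,0,0],[0.085,-0.0229,-0.0196,0,0],[0.085,-0.0229,-0.0196,0,0],[0.085,-0.0229,-0.0196,0,0],[0.085,-0.0229,-0.0196,0,0],[0.085,-0.0229,-0.0196,0,0],[0.085,-0.0229,-0.0196,0,0],[0.085,-0.0229,-0.0196,0,0]]]' 30
python3 -m handwheel '[[[0.06,-0.0229,-0.0196,0,0],[0.06,-0.0229,-0.0196,0,0],[0.06,-0.0229,-0.0196,0,0],[0.06,-0.0229,-0.0196,0,0],[0.06,0,0,0,0],[0.06,0,0,0,0]]]'
python3 - <<'E'
from h import *
s=get_state();print(s["eef_pos"],s["tcp_rot"],s["qpos"],s["time"])
im=viewer.read_camera("wrist");cv2.imwrite("pics/w1.png",im)
r=viewer.pinpoint("wrist","key_grip");print([(np.array(q["xy"])*[560,420],q["confidence"]) for q in r[:2]])
p=[.6856,-.0411,-.3567];Rd,t,K,b=frame(p);print(proj("wrist",b+K[:,2]*.048,s))
if r:
    o,d=ray("wrist",r[0]["xy"],s);print(o+d*((.128-o[2])/d[2]))
r=viewer.outline_of("wrist","key_grip")
if r:
    m=r[0]["mask"];np.save("pics/m_wrist.npy",m);print(m.sum(),r[0]["confidence"])
    out=[]
    for a in range(0,180,5):
        k=keymask("wrist",p,np.radians(a),s);out.append(2*np.minimum(k,m).sum()/(k.sum()+m.sum()))
    print(np.round(out,2).tolist())
E
```

```text
time: 2.2
eef_pos: [0.3706, 0.3622, 0.2518]
tcp_rot: [0.118, 0.993, 0.0, 0.0]
contact_force: [1.0, -0.4, 0.6]
opening: 0.996
finger_force: 0.0
time: 3.2
eef_pos: [0.5829, 0.0691, 0.2515]
tcp_rot: [0.118, 0.993, 0.0, 0.0]
contact_force: [0.3, 0.7, -0.8]
opening: 0.997
finger_force: 0.0
time: 3.7
eef_pos: [0.6533, -0.0284, 0.2509]
tcp_rot: [0.119, 0.993, 0.0, -0.0]
contact_force: [0.2, -0.5, 0.2]
opening: 0.708
finger_force: 0.0
[ 0.65329816 -0.0284391   0.25086614] [ 1.18793325e-01  9.92918920e-01  1.47243536e-04 -3.76551499e-04] [-1.98514222e-01  2.27123639e-01  1.61220750e+00  2.42433913e-04
  1.30303562e+00 -1.53122573e+00] 3.7
[(array([276.976, 199.206]), 0.88)]
[266.89263695 200.43382217]
[ 0.65295703 -0.02118153  0.128     ]
1072 0.62
[0.35, 0.33, 0.32, 0.32, 0.31, 0.31, 0.31, 0.31, 0.32, 0.32, 0.33, 0.33, 0.34, 0.35, 0.36, 0.38, 0.4, 0.42, 0.45, 0.49, 0.53, 0.57, 0.62, 0.66, 0.71, 0.73, 0.71, 0.69, 0.66, 0.64, 0.61, 0.55, 0.49, 0.44, 0.41, 0.37]
```

View pics/w1.png

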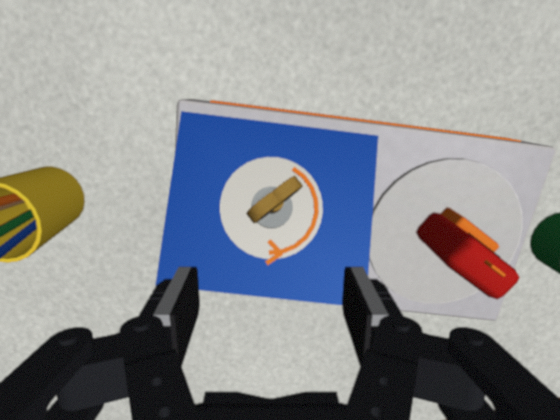

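The wrist view shows the key's plate from (248,213) to (301,185). The console's front corners are at (183,112) and (378,136), and the fingers straddle the back edge. I'll refit with these.

Run:
```python
from h import *
from scipy.optimize import least_squares
s=get_state()
L=np.array([[.055,.09,.115],[.055,-.09,.115],[-.085,-.09,.05],[-.085,.09,.05]])
top=np.array([[589,54],[748,107],[701,238],[547,183]],float);top[:,0]-=434;top=top/2.286+[220,150]
w={3:(378,136),2:(183,112)}
def res(p,sep=False):
    Rd,t,K,b=frame(p)
    r=[(proj("top",Rd@l+t)-q) for l,q in zip(L,top)]+[proj("wrist",Rd@L[i]+t,s)-q for i,q in w.items()]+[proj("wrist",b+K[:,2]*.048,s)-[275.5,199.5]]
    r=np.array(r);return r if sep else r.ravel()
p=least_squares(res,[.68,-.035,-.3],loss='soft_l1').x
print(p,res(p,True).round(1).tolist());np.save("p.npy",p)
Rd,t,K,b=frame(p);print("grip",b+K[:,2]*.048,"z",K[:,2])
m=np.load("pics/m_wrist.npy")
A=np.arange(90,160,2);out=[]
for a in A:
    k0=keymask("wrist",p,np.radians(a),s)
    out.append(max(2*np.minimum(k:=np.roll(k0,(dy,dx),(0,1)),m).sum()/(k.sum()+m.sum()) for dx in range(-4,5,2) for dy in range(-4,5,2)))
print(dict(zip(A.tolist(),np.round(out,2).tolist())))
a=np.radians(A[np.argmax(out)]);v=K@[np.cos(a),np.sin(a),0]
print("key dir deg",np.degrees(a),"world heading",np.degrees(np.arctan2(v[1],v[0])),"slant",v)
for q in(-1,1):print(proj("wrist",b+K[:,2]*.063+q*.022*v,s))
```

```text
[ 0.68608876 -0.03299865 -0.355416  ] [[-3.8, -0.3], [-2.3, 1.0], [-3.2, 0.5], [-3.7, 0.6], [0.3, 0.4], [-2.0, -0.1], [-0.6, 0.7]]
grip [ 0.65300838 -0.02071992  0.12650277] z [-0.39620538  0.14706287  0.90630779]
{90: 0.45, 92: 0.47, 94: 0.48, 96: 0.5, 98: 0.52, 100: 0.54, 102: 0.56, 104: 0.58, 106: 0.6, 108: 0.63, 110: 0.66, 112: 0.68, 114: 0.71, 116: 0.73, 118: 0.76, 120: 0.78, 122: 0.81, 124: 0.84, 126: 0.86, 128: 0.89, 130: 0.91, 132: 0.93, 134: 0.93, 136: 0.92, 138: 0.9, 140: 0.87, 142: 0.84, 144: 0.81, 146: 0.78, 148: 0.74, 150: 0.72, 152: 0.68, 154: 0.64, 156: 0.61, 158: 0.58}
key dir deg 134.0 world heading 110.82894294404608 slant [-0.33991089  0.89346188 -0.29357531]
[251.4894968  215.82220176]
[300.54290516 178.56898679]
```

```bash
python3 -m handwheel '[[[0.045,0,0,0,7],[0.045,0,0,0,7],[0.045,0,0,0,7],[0.045,0,0,0,7],[0.045,0,0,0,7],[0.045,0,0,0,7],[0.045,0,0,0,7],[0.045,0,0,0.03,6.5],[0.045,0,0,0.03,0],[0.045,0,0,0,0],[0.045,0,0,0,0]]]'
python3 - <<'E'
from h import *
s=get_state();print(s["eef_pos"],s["qpos"],s["time"])
T=R.from_quat(s["tcp_rot"]).as_matrix();print("toolx heading",np.degrees(np.arctan2(T[1,0],T[0,0])))
im=viewer.read_camera("wrist");cv2.imwrite("pics/w2.png",im)
r=viewer.pinpoint("wrist","key_grip");print([(np.array(q["xy"])*[560,420],q["confidence"]) for q in r[:2]])
p=np.load("p.npy");Rd,t,K,b=frame(p);print(proj("wrist",b+K[:,2]*.048,s))
if r:
    o,d=ray("wrist",r[0]["xy"],s);g=o+d*((.1265-o[2])/d[2]);print("grip",g,"tool shift",T.T@(g-s["eef_pos"]))
r=viewer.outline_of("wrist","key_grip")
if r:
    m=r[0]["mask"];print(m.sum());A=np.arange(110,160,3);out=[]
    for a in A:
        k0=keymask("wrist",p,np.radians(a),s)
        out.append(max((2*np.minimum(k:=np.roll(k0,(dy,dx),(0,1)),m).sum()/(k.sum()+m.sum()),dx,dy) for dx in range(-9,10,3) for dy in range(-9,10,3)))
    print([(int(a),np.round(o,2).tolist()) for a,o in zip(A,out)])
E
```

```text
time: 4.77
eef_pos: [0.6511, -0.0257, 0.1894]
tcp_rot: [0.566, 0.825, -0.001, -0.002]
contact_force: [0.8, -0.2, 0.5]
opening: 0.526
finger_force: 0.0
[ 0.65111535 -0.02569388  0.18939512] [-1.94944668e-01  2.73218621e-01  1.67127655e+00  9.38516834e-05
  1.20208727e+00 -5.63151265e-01] 4.7667
toolx heading 111.09440620548106
[(array([276.024, 228.48 ]), 0.84)]
[276.23304548 226.61676457]
grip [ 0.65331847 -0.0218478   0.1265    ] tool shift [0.00262323 0.00370215 0.06288764]
2294
[(110, [0.75, 3.0, 3.0]), (113, [0.78, 3.0, 3.0]), (116, [0.81, 0.0, 3.0]), (119, [0.84, 0.0, 3.0]), (122, [0.87, 0.0, 3.0]), (125, [0.89, 0.0, 3.0]), (128, [0.91, 0.0, 3.0]), (131, [0.92, 0.0, 3.0]), (134, [0.92, 0.0, 3.0]), (137, [0.92, 0.0, 3.0]), (140, [0.91, 0.0, 3.0]), (143, [0.89, 0.0, 3.0]), (146, [0.86, 0.0, 3.0]), (149, [0.84, 0.0, 3.0]), (152, [0.81, 0.0, 3.0]), (155, [0.78, 3.0, 3.0]), (158, [0.76, 0.0, 0.0])]
```

View pics/w2.png

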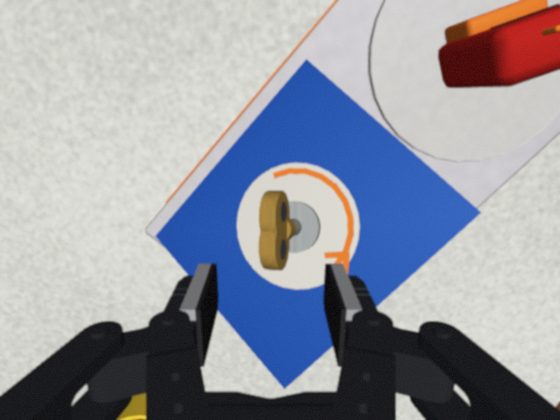

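The key now stands upright in the image at (275,228), aligned with the pads, and only small shifts remain. Next I descend and pinch.

```bash
python3 -m handwheel '[[[0.045,0.0025,0.0037,0,0],[0.045,0,0,0.02,0],[0.045,0,0,0.02,0],[0.045,0,0,0.02,0],[0.045,0,0,0.019,0],[0.045,0,0,0,0]]]' 30
python3 -m handwheel '[[[0.0,0,0,0,0],[0.0,0,0,0,0],[0.0,0,0,0,0],[0.0,0,0,0,0],[0.0,0,0,0,0],[0.0,0,0,0,0]]]' 30
python3 -c "
from h import *
s=get_state();print(s['wrist_torque'],s['contact_force'],s['opening']*.0854)"
```

```text
time: 5.42
eef_pos: [0.6535, -0.0228, 0.109]
tcp_rot: [0.566, 0.824, -0.001, -0.003]
contact_force: [-0.9, 0.1, -0.3]
opening: 0.53
finger_force: 0.0
time: 5.92
eef_pos: [0.6543, -0.0242, 0.1148]
tcp_rot: [0.566, 0.824, -0.002, -0.001]
contact_force: [-9.8, -2.5, 4.5]
opening: 0.193
finger_force: 28.3
[-0.17255602  0.99520519  0.13395138] [-9.82683994 -2.50446471  4.48442679] 0.01647992818688106
```

```bash
cat > st.py <<'E'
from h import *
s=get_state();T=R.from_quat(s["tcp_rot"]).as_matrix()
print("t",round(s["time"],2),"head",round(np.degrees(np.arctan2(T[1,0],T[0,0])),1),"tilt",round(np.degrees(np.arccos(-T[2,2])),1),"q6",round(s["qpos"][5],2),"Mw",np.round(s["wrist_torque"],2),"Mtool",np.round(T.T@s["wrist_torque"],2),"F",np.round(s["contact_force"],1),"op",round(s["opening"]*85.4,1),"ff",s["finger_force"],"pos",np.round(s["eef_pos"],4),"e6",s["joint_efforts"][5])
E
python3 -m handwheel '[[[0.0,0,0,0,3],[0.0,0,0,0,4],[0.0,0,0,0,5],[0.0,0,0,0,5]]]' 30 >/dev/null; python3 st.py
python3 -m handwheel '[[[0.0,0,0,0,5],[0.0,0,0,0,5],[0.0,0,0,0,5],[0.0,0,0,0,5]]]' 30 >/dev/null; python3 st.py
python3 -m handwheel '[[[0.0,0,0,0,0]]]' >/dev/null; python3 st.py
```

```text
t 6.25 head 93.9 tilt 0.1 q6 -0.26 Mw [0.39 0.28 0.71] Mtool [ 0.25  0.41 -0.71] F [-9.2 -0.7  4.3] op 16.3 ff 55.227982785498995 pos [ 0.6553 -0.0241  0.1152] e6 0.13004455715417862
t 6.58 head 74.0 tilt 0.3 q6 0.09 Mw [-0.73  0.18  0.51] Mtool [-0.03 -0.75 -0.51] F [-10.6  -5.2   5.5] op 16.8 ff 73.61597855335276 pos [ 0.6558 -0.025   0.1159] e6 -0.04603165201842785
t 6.67 head 74.0 tilt 0.3 q6 0.09 Mw [-0.76  0.09  0.33] Mtool [-0.12 -0.75 -0.33] F [-10.   -4.3   5.4] op 16.9 ff 73.14316660165787 pos [ 0.6557 -0.0254  0.1159] e6 0.7133529894053936
```

```bash
python3 -m handwheel '[[[0.0,0,0,0,4],[0.0,0,0,0,4],[0.0,0,0,0,4],[0.0,0,0,0,4],[0.0,0,0,0,4],[0.0,0,0,0,4]]]' 30 >/dev/null; python3 st.py
python3 -c "
from h import *
a=viewer.read_camera('wrist');b=viewer.read_camera('side')
b=cv2.resize(b[130:270,200:340],(420,420))
cv2.imwrite('pics/g1.png',cv2.resize(np.hstack([a,b]),(800,343)))"
```

```text
t 7.17 head 49.9 tilt 0.3 q6 0.51 Mw [-0.68  1.    0.25] Mtool [ 0.33 -1.16 -0.25] F [-14.   -1.1  10.5] op 16.8 ff 55.560195764992386 pos [ 0.6554 -0.0249  0.117 ] e6 -0.23721523582935333
```

View pics/g1.png

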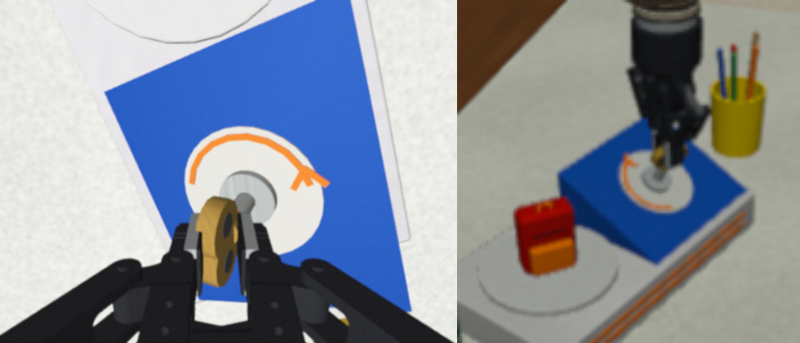

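The key is held between the pads and turning with them; the shaft shows at (245,200) in the left panel. Since at least 195° of winding is needed, I continue the stroke.

```bash
python3 -m handwheel '[[[0.0,0,0,0,4],[0.0,0,0,0,4],[0.0,0,0,0,4],[0.0,0,0,0,4],[0.0,0,0,0,4],[0.0,0,0,0,4],[0.0,0,0,0,4],[0.0,0,0,0,4]]]' 30 >/dev/null; python3 st.py
python3 -m handwheel '[[[0.0,0,0,0,4],[0.0,0,0,0,4],[0.0,0,0,0,4],[0.0,0,0,0,4],[0.0,0,0,0,4],[0.0,0,0,0,4],[0.0,0,0,0,4],[0.0,0,0,0,4]]]' 30 >/dev/null; python3 st.py
python3 -m handwheel '[[[0.0,0,0,0,4],[0.0,0,0,0,4],[0.0,0,0,0,4],[0.0,0,0,0,4],[0.0,0,0,0,4],[0.0,0,0,0,4],[0.0,0,0,0,4],[0.0,0,0,0,4]]]' 30 >/dev/null; python3 st.py
python3 -m handwheel '[[[0.0,0,0,0,4],[0.0,0,0,0,4],[0.0,0,0,0,4],[0.0,0,0,0,4],[0.0,0,0,0,4]]]' 30 >/dev/null; python3 st.py
python3 -m handwheel '[[[0.0,0,0,0,0],[0.0,0,0,0,0]]]' >/dev/null; python3 st.py
```

```text
t 7.93 head 17.9 tilt 0.2 q6 1.07 Mw [-0.67  1.31  0.11] Mtool [-0.23 -1.46 -0.12] F [-11.   -0.1  12.3] op 14.8 ff 29.376301977754338 pos [ 0.6555 -0.0246  0.1176] e6 -0.31575992703437805
t 8.6 head -14.1 tilt 0.4 q6 1.63 Mw [-1.23  1.28  0.01] Mtool [-1.5  -0.94 -0.01] F [-8.3 -3.4 10. ] op 10.3 ff 29.227767053525895 pos [ 0.6557 -0.0258  0.1174] e6 -0.3848864324390888
t 9.27 head -45.9 tilt 0.3 q6 2.18 Mw [0.54 0.21 1.05] Mtool [ 0.23 -0.54 -1.05] F [-7.7 -4.6  7.4] op 9.6 ff 94.8303425393533 pos [ 0.6569 -0.0252  0.1172] e6 0.6095325574278831
t 9.68 head -65.9 tilt 0.4 q6 2.53 Mw [ 1.85 -0.96  1.86] Mtool [ 1.64 -1.31 -1.84] F [-9.5 -4.9  5. ] op 9.9 ff 145.18166438676417 pos [ 0.6577 -0.0242  0.1174] e6 1.4074424654245377
t 9.85 head -65.7 tilt 0.4 q6 2.53 Mw [ 1.73 -0.86  1.77] Mtool [ 1.51 -1.24 -1.75] F [-9.6 -5.2  7. ] op 9.9 ff 144.66593611054122 pos [ 0.6577 -0.0242  0.1174] e6 1.7980708926916122
```

Clamping flush has jammed the pads as the plate tilts again, with torque about 0.8 Nm along the key axis, so I'll release now. The next stroke will use the fingers as a loose fork.

```bash
python3 -m handwheel '[[[0.045,0,0,0,0],[0.045,0,0,0,0],[0.045,0,0,0,0],[0.045,0,0,0,0]]]' 30 >/dev/null; python3 st.py
python3 -m handwheel '[[[0.045,0,0,-0.04,0],[0.045,0,0,-0.04,0],[0.045,0,0,0,0]]]' >/dev/null; python3 st.py
python3 - <<'E'
from h import *
s=get_state();im=viewer.read_camera("wrist");cv2.imwrite("pics/w3.png",im)
T=R.from_quat(s["tcp_rot"]).as_matrix()
p=np.load("p.npy");Rd,t,K,b=frame(p)
r=viewer.pinpoint("wrist","key_grip");print([(np.array(q["xy"])*[560,420],q["confidence"]) for q in r[:1]],proj("wrist",b+K[:,2]*.048,s))
if r:
    o,d=ray("wrist",r[0]["xy"],s);g=o+d*((.1265-o[2])/d[2]);print("grip",g)
r=viewer.outline_of("wrist","key_grip")
if r:
    m=r[0]["mask"];print(m.sum());A=np.arange(0,180,4);out=[]
    for a in A:
        k0=keymask("wrist",p,np.radians(a),s)
        out.append(max((2*np.minimum(k:=np.roll(k0,(dy,dx),(0,1)),m).sum()/(k.sum()+m.sum()),dx,dy) for dx in range(-6,7,3) for dy in range(-6,7,3)))
    for i in sorted(range(len(A)),key=lambda i:-out[i][0])[:5]:
        v=K@[np.cos(np.radians(A[i])),np.sin(np.radians(A[i])),0];print(A[i],out[i],"head",np.degrees(np.arctan2(v[1],v[0])))
E
```

```text
t 10.18 head -66.0 tilt 0.2 q6 2.53 Mw [ 0.    0.01 -0.05] Mtool [-0.01 -0.01  0.05] F [ 0.1  0.3 -0.3] op 45.2 ff 0.0 pos [ 0.6566 -0.0235  0.1142] e6 0.00014326582459034398
t 10.43 head -66.0 tilt 1.0 q6 2.53 Mw [-0.01 -0.01 -0.01] Mtool [0.01 0.01 0.01] F [ 1.4 -0.6  2.1] op 44.7 ff 0.0 pos [ 0.6607 -0.0239  0.2032] e6 0.00010101172847498674
[(array([284.088, 222.096]), 0.74)] [282.04954575 228.43606559]
grip [ 0.65359688 -0.02505866  0.1265    ]
1610
148 (np.float64(0.8608046604769707), 0, -6) head 125.05117966600244
144 (np.float64(0.8587000192149807), 0, -6) head 120.91872178286485
140 (np.float64(0.8219999664941113), 0, -3) head 116.84128846688097
152 (np.float64(0.8141414525607136), 0, -6) head 129.23701850804474
136 (np.float64(0.7893283969862301), 0, 0) head 112.81931168998496
```

View pics/w3.png

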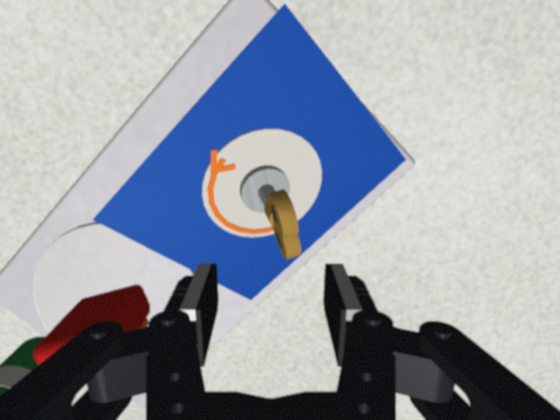

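The key now leans toward (285,225), about 9° short of the tool's heading. I'll spin the tool back 189° and lower it as a loose fork.

```bash
python3 -m handwheel '[[[0.04,0,0,0,-7],[0.04,0,0,0,-7],[0.04,0,0,0,-7],[0.04,0,0,0,-7],[0.04,0,0,0,-7],[0.04,0,0,0,-7],[0.04,0,0,0,-7],[0.04,0,0,0,-7],[0.04,0,0,0,-7],[0.04,0,0,0,-7],[0.04,0,0,0,-7],[0.04,0,0,0,-7]]]' >/dev/null
python3 -m handwheel '[[[0.04,0,0,0,-7],[0.04,0,0,0,-7],[0.04,0,0,0,-7],[0.04,0,0,0,-7],[0.04,0,0,0,-7],[0.04,0,0,0,-7],[0.04,0,0,0,-7],[0.04,0,0,0,-7],[0.04,0,0,0,-7],[0.04,0,0,0,-7],[0.04,0,0,0,-7],[0.04,0,0,0,-7]]]' >/dev/null
python3 -m handwheel '[[[0.04,0,0,0,-7],[0.04,0,0,0,-7],[0.04,0,0,0,-7],[0.04,0,0,0,0],[0.04,0,0,0,0]]]' >/dev/null; python3 st.py
python3 - <<'E'
from h import *
s=get_state();viewer.read_camera("wrist")
T=R.from_quat(s["tcp_rot"]).as_matrix();p=np.load("p.npy");Rd,t,K,b=frame(p)
r=viewer.pinpoint("wrist","key_grip");o,d=ray("wrist",r[0]["xy"],s);g=o+d*((.1265-o[2])/d[2]);print("grip",g,"shift",T.T@(g-s["eef_pos"]))
m=viewer.outline_of("wrist","key_grip")[0]["mask"];A=np.arange(120,176,4);out=[]
for a in A:
    k0=keymask("wrist",p,np.radians(a),s)
    out.append(max((2*np.minimum(k:=np.roll(k0,(dy,dx),(0,1)),m).sum()/(k.sum()+m.sum()),dx,dy) for dx in range(-6,7,3) for dy in range(-6,7,3)))
for i in sorted(range(len(A)),key=lambda i:-out[i][0])[:4]:
    v=K@[np.cos(np.radians(A[i])),np.sin(np.radians(A[i])),0];print(A[i],out[i],"head",np.degrees(np.arctan2(v[1],v[0])))
E
```

```text
t 13.0 head 122.8 tilt 0.2 q6 -0.76 Mw [ 0.   -0.01  0.02] Mtool [-0.01 -0.   -0.02] F [-0.6 -0.4 -0.5] op 40.2 ff 0.0 pos [ 0.6547 -0.0232  0.1905] e6 -0.07927042432129383
grip [ 0.65387532 -0.02276572  0.1265    ] shift [ 0.00065521 -0.00033779  0.0640392 ]
144 (np.float64(0.922692790481908), -3, 3) head 120.91872178286485
148 (np.float64(0.9182171865401679), -3, 3) head 125.05117966600244
140 (np.float64(0.9063661202185792), 0, 3) head 116.84128846688097
152 (np.float64(0.8980015856092294), 0, 3) head 129.23701850804474
```

```bash
python3 -m handwheel '[[[0.04,0.0006,-0.0003,0.02,0],[0.04,0,0,0.02,0],[0.04,0,0,0.02,0],[0.04,0,0,0.02,0],[0.019,0,0,0,0],[0.019,0,0,0,0],[0.019,0,0,0,0],[0.019,0,0,0,0]]]' 30 >/dev/null; python3 st.py
python3 -m handwheel '[[[0.019,0,0,0,4],[0.019,0,0,0,4],[0.019,0,0,0,4],[0.019,0,0,0,4],[0.019,0,0,0,4]]]' >/dev/null; python3 st.py
python3 -m handwheel '[[[0.019,0,0,0,4],[0.019,0,0,0,4]]]'  >/dev/null; python3 st.py
```

```text
t 13.82 head 123.0 tilt 0.2 q6 -0.77 Mw [-0.22  0.59 -0.06] Mtool [0.62 0.14 0.06] F [-5.2 -1.9 -3.3] op 19.1 ff 2.3203817987814546 pos [ 0.654  -0.0235  0.1126] e6 -0.0051584249013103545
t 14.23 head 102.9 tilt 0.2 q6 -0.41 Mw [-0.46  0.2   0.5 ] Mtool [ 0.29 -0.4  -0.5 ] F [-4.9 -4.7 -2.6] op 19.1 ff 20.622901430760976 pos [ 0.6546 -0.0246  0.113 ] e6 0.10070974007248878
t 14.4 head 94.9 tilt 0.1 q6 -0.28 Mw [-0.28  0.17  0.55] Mtool [ 0.19 -0.26 -0.55] F [-3.9 -4.  -2.1] op 19.0 ff 25.95083584135864 pos [ 0.6548 -0.0243  0.1133] e6 0.11097504990175366
```

```bash
cat >> st.py <<'E'
p=np.load("p.npy");kz=frame(p)[2][:,2];F=s["contact_force"];r=np.array([.653,-.023,.1265])-np.array(s["eef_pos"])+[0,0,-.15+ (s["eef_pos"][2]-.1265)]
print("   TAU",[round(float(kz@(s["wrist_torque"]-np.cross([0,0,-h],F))),2) for h in(.12,.15)])
E
sed -i 's/^print("t"/print("t"/' st.py
python3 -m handwheel '[[[0.019,0,0,0,4],[0.019,0,0,0,4],[0.019,0,0,0,4]]]'  >/dev/null; python3 st.py
python3 -m handwheel '[[[0.019,0,0,0,4],[0.019,0,0,0,4]]]'  >/dev/null; python3 st.py
```

```text
t 14.65 head 82.9 tilt 0.1 q6 -0.07 Mw [ 0.07 -0.01  0.58] Mtool [-0.    0.07 -0.58] F [-5.2 -2.7 -2.7] op 19.1 ff 33.777731116933865 pos [ 0.6551 -0.0236  0.1136] e6 0.10015951003879309
   TAU [0.28, 0.23]
t 14.82 head 74.9 tilt 0.2 q6 0.07 Mw [-0.27  0.04  0.54] Mtool [-0.03 -0.27 -0.54] F [-6.7 -1.   0.7] op 19.0 ff 36.81451432930771 pos [ 0.6553 -0.0239  0.1141] e6 0.030236769234761596
   TAU [0.44, 0.39]
```

```bash
python3 -m handwheel '[[[0.019,0,0,0,3],[0.019,0,0,0,3]]]'  >/dev/null; python3 st.py
python3 -m handwheel '[[[0.019,0,0,0,3],[0.019,0,0,0,3]]]'  >/dev/null; python3 st.py
```

```text
t 14.98 head 69.0 tilt 0.2 q6 0.18 Mw [-0.22 -0.05  0.47] Mtool [-0.13 -0.19 -0.47] F [-5.4 -1.6 -0.8] op 19.4 ff 36.91873580261017 pos [ 0.6555 -0.0239  0.1142] e6 0.14156354125589132
   TAU [0.33, 0.29]
t 15.15 head 63.0 tilt 0.2 q6 0.28 Mw [-0.41  0.11  0.45] Mtool [-0.09 -0.42 -0.45] F [-6.8 -0.6  1. ] op 19.0 ff 35.96968763289624 pos [ 0.6555 -0.0241  0.1145] e6 0.08728726767003536
   TAU [0.44, 0.4]
```

```bash
python3 -m handwheel '[[[0.019,0,0,0,3],[0.019,0,0,0,3]]]'  >/dev/null; python3 st.py
python3 -m handwheel '[[[0.019,0,0,0,3],[0.019,0,0,0,3]]]'  >/dev/null; python3 st.py
```

```text
t 15.32 head 57.0 tilt 0.2 q6 0.39 Mw [-0.77  0.23  0.36] Mtool [-0.23 -0.77 -0.36] F [-7.1 -2.8  1.6] op 19.0 ff 33.34308205987327 pos [ 0.6555 -0.0242  0.1147] e6 0.03549688495695591
   TAU [0.4, 0.34]
t 15.48 head 51.0 tilt 0.2 q6 0.49 Mw [-0.59  0.33  0.31] Mtool [-0.11 -0.66 -0.31] F [-7.  -2.1  1.6] op 18.8 ff 27.7223177320775 pos [ 0.6555 -0.0243  0.115 ] e6 -0.037445935886353254
   TAU [0.34, 0.28]
```

```bash
python3 -m handwheel '[[[0.019,0,0,0,3],[0.019,0,0,0,3]]]'  >/dev/null; python3 st.py
```

```text
t 15.65 head 45.0 tilt 0.2 q6 0.6 Mw [-0.54  0.46  0.28] Mtool [-0.05 -0.7  -0.28] F [-6.2 -3.1  2. ] op 18.7 ff 22.85732389871555 pos [ 0.6555 -0.0242  0.1152] e6 -0.015728491125628352
   TAU [0.28, 0.21]
```

```bash
python3 -m handwheel '[[[0.019,0,0,0,3],[0.019,0,0,0,3]]]'  >/dev/null; python3 st.py
python3 -m handwheel '[[[0.019,0,0,0,3],[0.019,0,0,0,3]]]'  >/dev/null; python3 st.py
```

```text
t 15.82 head 39.0 tilt 0.2 q6 0.7 Mw [-0.52  0.75  0.29] Mtool [ 0.07 -0.91 -0.29] F [-7.7 -2.4  5. ] op 19.4 ff 18.770260820165277 pos [ 0.6554 -0.0242  0.1154] e6 -0.014191557420417666
   TAU [0.33, 0.26]
t 15.98 head 33.0 tilt 0.2 q6 0.81 Mw [-0.6   1.06  0.35] Mtool [ 0.07 -1.21 -0.36] F [-9.3 -2.9  6.1] op 19.1 ff 16.01065772410948 pos [ 0.6552 -0.0241  0.1157] e6 0.00940249941777438
   TAU [0.41, 0.33]
```

```bash
python3 -m handwheel '[[[0.019,0,0,0,3],[0.019,0,0,0,3]]]'  >/dev/null; python3 st.py
python3 -c "
from h import *
a=viewer.read_camera('wrist')
cv2.imwrite('pics/g2.png',a)"
```

```text
t 16.15 head 27.0 tilt 0.2 q6 0.91 Mw [-0.57  0.82  0.34] Mtool [-0.13 -0.99 -0.34] F [-6.6 -2.2  2.8] op 19.2 ff 14.485874853562564 pos [ 0.6552 -0.0241  0.1157] e6 -0.02196911838836968
   TAU [0.43, 0.38]
```

View pics/g2.png

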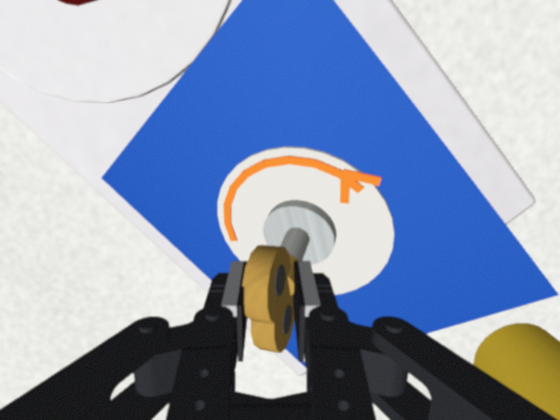

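The key, at (268,300), sits inside the fork and is following. I'll continue.

```bash
python3 -m handwheel '[[[0.019,0,0,0,3],[0.019,0,0,0,3]]]'  >/dev/null; python3 st.py
python3 -m handwheel '[[[0.019,0,0,0,3],[0.019,0,0,0,3]]]'  >/dev/null; python3 st.py
```

```text
t 16.37 head 21.0 tilt 0.2 q6 1.02 Mw [-0.41  0.76  0.32] Mtool [-0.11 -0.86 -0.32] F [-6.  -1.8  4.5] op 19.0 ff 13.328092832816765 pos [ 0.6554 -0.0239  0.1157] e6 -0.03471363103017211
   TAU [0.37, 0.32]
t 16.53 head 14.9 tilt 0.2 q6 1.12 Mw [-0.37  0.62  0.29] Mtool [-0.19 -0.7  -0.29] F [-5.4 -1.4  4.2] op 19.3 ff 12.202166133793071 pos [ 0.6556 -0.0238  0.1155] e6 -0.0263720570364967
   TAU [0.34, 0.3]
```

```bash
python3 -m handwheel '[[[0.019,0,0,0,3],[0.019,0,0,0,3]]]'  >/dev/null; python3 st.py
```

```text
t 16.7 head 8.9 tilt 0.2 q6 1.23 Mw [-0.42  0.3   0.34] Mtool [-0.37 -0.36 -0.34] F [-3.9 -2.   0.4] op 19.3 ff 11.099429558962584 pos [ 0.6559 -0.0238  0.1154] e6 -0.03537656273692846
   TAU [0.35, 0.31]
```

```bash
python3 -m handwheel '[[[0.019,0,0,0,3],[0.019,0,0,0,3]]]'  >/dev/null; python3 st.py
python3 -m handwheel '[[[0.019,0,0,0,3],[0.019,0,0,0,3]]]'  >/dev/null; python3 st.py
```

```text
t 16.87 head 2.9 tilt 0.3 q6 1.33 Mw [-0.44  0.38  0.36] Mtool [-0.42 -0.4  -0.36] F [-4.1 -1.5  2.4] op 18.7 ff 10.500283026703983 pos [ 0.6562 -0.0238  0.1152] e6 -0.03255259129218757
   TAU [0.41, 0.38]
t 17.03 head -3.1 tilt 0.3 q6 1.44 Mw [-0.47 -0.05  0.27] Mtool [-0.47  0.08 -0.27] F [-0.6 -1.7 -1. ] op 19.3 ff 10.25274587329477 pos [ 0.6566 -0.024   0.115 ] e6 -0.06054500816389918
   TAU [0.33, 0.31]
```

```bash
python3 -m handwheel '[[[0.019,0,0,0,3],[0.019,0,0,0,3]]]'  >/dev/null; python3 st.py
```

```text
t 17.2 head -9.1 tilt 0.4 q6 1.54 Mw [-0.6  -0.25  0.3 ] Mtool [-0.55  0.34 -0.3 ] F [ 0.3 -2.8 -1.5] op 19.2 ff 9.934177764225751 pos [ 0.6569 -0.0242  0.1149] e6 -0.053102506790310144
   TAU [0.34, 0.31]
```

```bash
python3 -m handwheel '[[[0.019,0,0,0,3],[0.019,0,0,0,3]]]'  >/dev/null; python3 st.py
python3 -m handwheel '[[[0.019,0,0,0,3],[0.019,0,0,0,3]]]'  >/dev/null; python3 st.py
```

```text
t 17.37 head -15.1 tilt 0.4 q6 1.64 Mw [-0.77 -0.23  0.3 ] Mtool [-0.68  0.43 -0.3 ] F [ 0.1 -3.  -2.1] op 19.0 ff 9.760748132248409 pos [ 0.6571 -0.0245  0.115 ] e6 -0.057696488220244646
   TAU [0.4, 0.37]
t 17.53 head -21.1 tilt 0.5 q6 1.75 Mw [-0.87 -0.28  0.28] Mtool [-0.71  0.58 -0.28] F [ 1.8 -4.2 -2.5] op 19.0 ff 9.764263689285144 pos [ 0.6572 -0.0249  0.1149] e6 -0.047094791661947966
   TAU [0.39, 0.35]
```

```bash
python3 -m handwheel '[[[0.019,0,0,0,3],[0.019,0,0,0,3]]]'  >/dev/null; python3 st.py
```

```text
t 17.7 head -27.1 tilt 0.5 q6 1.85 Mw [-1.   -0.36  0.29] Mtool [-0.73  0.78 -0.29] F [ 1.5 -5.  -2.8] op 19.0 ff 9.964827885814884 pos [ 0.6573 -0.0252  0.1148] e6 -0.030919286655262113
   TAU [0.39, 0.34]
```

```bash
for i in 1; do python3 -m handwheel '[[[0.019,0,0,0,2],[0.019,0,0,0,2]]]'  >/dev/null; python3 st.py; done
python3 -m handwheel '[[[0.019,0,0,0,2],[0.019,0,0,0,2]]]'  >/dev/null; python3 st.py
```

```text
t 17.87 head -31.0 tilt 0.5 q6 1.92 Mw [-1.05 -0.33  0.31] Mtool [-0.73  0.83 -0.31] F [ 0.7 -5.5 -2.7] op 18.9 ff 10.116466486360878 pos [ 0.6573 -0.0254  0.1148] e6 0.09365621488541365
   TAU [0.4, 0.33]
t 18.03 head -35.0 tilt 0.5 q6 1.99 Mw [-1.15 -0.29  0.27] Mtool [-0.77  0.9  -0.28] F [ 0.4 -6.4 -2.6] op 19.4 ff 10.576759659452364 pos [ 0.6572 -0.0257  0.1148] e6 0.09607630083337426
   TAU [0.36, 0.29]
```

```bash
python3 -m handwheel '[[[0.019,0,0,0,2],[0.019,0,0,0,2]]]'  >/dev/null; python3 st.py
```

```text
t 18.2 head -39.0 tilt 0.5 q6 2.06 Mw [-1.17 -0.23  0.34] Mtool [-0.76  0.92 -0.35] F [ 1.5 -6.2 -2.4] op 18.9 ff 11.462143887547427 pos [ 0.6572 -0.0259  0.1148] e6 0.10717359138652682
   TAU [0.47, 0.4]
```

```bash
python3 -m handwheel '[[[0.019,0,0,0,2],[0.019,0,0,0,2]]]'  >/dev/null; python3 st.py
python3 -m handwheel '[[[0.019,0,0,0,2],[0.019,0,0,0,2]]]'  >/dev/null; python3 st.py
python3 -c "
from h import *
a=viewer.read_camera('wrist')
cv2.imwrite('pics/g3.png',a)"
```

```text
t 18.37 head -43.0 tilt 0.5 q6 2.13 Mw [-1.18 -0.32  0.36] Mtool [-0.64  1.04 -0.37] F [ 0.1 -7.3 -2.4] op 19.1 ff 12.765244662878104 pos [ 0.6571 -0.026   0.1146] e6 0.14782121870666742
   TAU [0.41, 0.32]
t 18.53 head -47.0 tilt 0.5 q6 2.2 Mw [-1.18 -0.25  0.45] Mtool [-0.62  1.04 -0.45] F [ 0.6 -7.4 -2.7] op 19.1 ff 15.468639121854721 pos [ 0.657  -0.0261  0.1147] e6 0.20730322692543268
   TAU [0.49, 0.41]
```

View pics/g3.png

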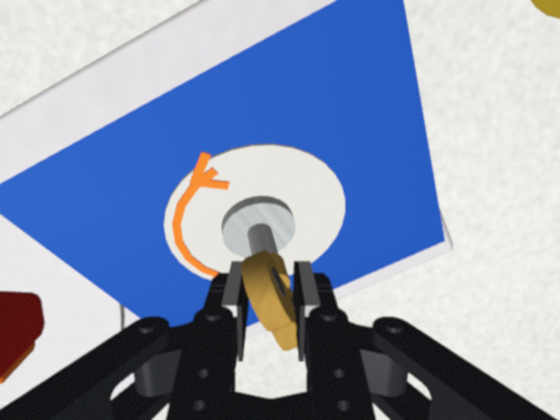

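The key, at (265,295), lags the tool by about 25°, which is the fork's slack, so the key stands near heading -22°. Finger force is starting to rise, so I'll continue in small steps.

```bash
python3 -m handwheel '[[[0.019,0,0,0,1.5],[0.019,0,0,0,1.5]]]'  >/dev/null; python3 st.py
```

```text
t 18.75 head -49.9 tilt 0.5 q6 2.25 Mw [-1.07 -0.3   0.67] Mtool [-0.45  1.01 -0.67] F [ 0.  -7.2 -3. ] op 19.1 ff 20.515726600424387 pos [ 0.6571 -0.0261  0.1148] e6 0.4232445918023586
   TAU [0.64, 0.55]
```

```bash
python3 -m handwheel '[[[0.019,0,0,0,1.5],[0.019,0,0,0,1.5]]]'  >/dev/null; python3 st.py
```

```text
t 18.92 head -52.9 tilt 0.6 q6 2.3 Mw [-1.08 -0.35  0.78] Mtool [-0.36  1.07 -0.79] F [-1.2 -7.5 -1.8] op 19.3 ff 25.78343243978452 pos [ 0.6572 -0.0262  0.1148] e6 0.5976813845336437
   TAU [0.71, 0.62]
```

Torque now climbs about 0.1 Nm per 3°, which matches the key's own stiffness, and total key turn is about 5.4 rad. That is the stop, so I'll back off, open and lift.

```bash
python3 -m handwheel '[[[0.019,0,0,0,-4],[0.019,0,0,0,-4],[0.019,0,0,0,-4],[0.019,0,0,0,-4],[0.019,0,0,0,-4],[0.045,0,0,0,0],[0.045,0,0,0,0],[0.045,0,0,0,0],[0.045,0,0,0,0]]]' >/dev/null; python3 st.py
python3 -m handwheel '[[[0.045,0,0,-0.04,0],[0.045,0,0,-0.04,0],[0.045,0,0,0,0],[0.045,0,0,0,0]]]' >/dev/null; python3 st.py
python3 - <<'E'
from h import *
s=get_state();im=viewer.read_camera("wrist");cv2.imwrite("pics/w4.png",im)
p=np.load("p.npy");Rd,t,K,b=frame(p)
m=viewer.outline_of("wrist","key_grip")[0]["mask"];A=np.arange(0,180,4);out=[]
for a in A:
    k0=keymask("wrist",p,np.radians(a),s)
    out.append(max((2*np.minimum(k:=np.roll(k0,(dy,dx),(0,1)),m).sum()/(k.sum()+m.sum()),dx,dy) for dx in range(-6,7,3) for dy in range(-6,7,3)))
for i in sorted(range(len(A)),key=lambda i:-out[i][0])[:4]:
    v=K@[np.cos(np.radians(A[i])),np.sin(np.radians(A[i])),0];print(A[i],out[i],"head",np.degrees(np.arctan2(v[1],v[0])))
E
```

```text
t 19.67 head -33.1 tilt 0.1 q6 1.96 Mw [-0.01  0.02 -0.04] Mtool [-0.02 -0.01  0.04] F [-0.5 -0.3 -0.4] op 44.9 ff 0.0 pos [ 0.6555 -0.0228  0.1133] e6 0.0056158397637773305
   TAU [-0.05, -0.05]
t 20.0 head -33.0 tilt 0.5 q6 1.96 Mw [-0.01  0.02 -0.01] Mtool [-0.02 -0.01  0.01] F [-0.2  0.  -1. ] op 45.0 ff 0.0 pos [ 0.6574 -0.0232  0.1973] e6 -0.0007420916335831862
   TAU [-0.01, -0.01]
4 (np.float64(0.8670411640114191), 3, -6) head -15.951881874037989
0 (np.float64(0.8320037087832487), 6, 0) head -20.36383692551918
8 (np.float64(0.8290656711709343), 6, 0) head -11.549206747293988
12 (np.float64(0.7857142857142857), 6, -3) head -7.164796327012447
```

View pics/w4.png

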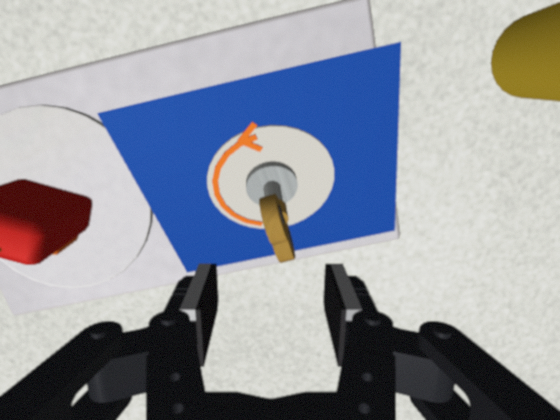

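The key is free and at rest, pointing to (280,240), and the case and cup are undisturbed. Total turn is about 310° (5.41 rad), which puts the winder at its stop for any permitted starting value.

```bash
python3 -c "
from plant import sign_off
print(sign_off())"
```

```text
the job is handed in; nothing more can be done
None
```

The clockwork is wound: the key turned about 5.4 rad clockwise in two grips until it came up firm on its stop. I released it with no torque left on it, left the case, bottle and cup untouched, and handed the job in (no verdict was returned).

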